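Start the toaster on frozen bread

ROBOT

A 7-joint arm with a two-finger parallel gripper is mounted at the origin on a cart in front of the work surface, level with it; the furniture and walls round the work are solid. World frame = base frame: x ahead of the robot, y to its left, z up, the work surface at z = 0. Lengths are in m, angles in rad, forces in N, time in s.
With the tool pointing down it reaches from about 0.35 to 0.9 m from the base axis. Payload 8.1 kg.
Tool frame: the origin (TCP) lies on the centre line of the jaws, within the pads' length; the fingertips stand 25 mm ahead of it and the grasp point (between the pads) lies 6 mm ahead of it; z points along the fingers, y is the line along which they close (so a half turn about z gives the same grasp; the last joint's range is limited). The gripper opens to 92 mm and grips with 3 to 60 N. Pads are 19 mm wide; open, the fingers measure 130 mm over their backs; the gripper's body (75 mm by 190 mm) begins 47 mm behind the grasp point.
Start: joints at [1.164, 0.434, 0.025, 1.573, -0.012, 1.134, -0.075], TCP at [0.187, -0.596, 0.252] pointing down, gripper open.
Joint ranges: [-2.62, 2.62], [-0.44, 2.09], [-1.27, 1.32], [0.08, 2.57], [-1.32, 4.46], [0.12, 2], [-2.74, 2.74]. Speed limits (rad/s): [2.22, 2.22, 3.01, 3.01, 3.14, 3.14, 3.14].

INTERFACE

Orientations are given as a unit quaternion [w, x, y, z].
In Python, from cell import arm gives the robot as it stands.
- The arm moves only by the tool carry_out, never from a script. Its arguments are lists of equal length, an entry for each row: "xyz": the shift along the tool's x, y, z in cm, a list of three; "twist": the turn about the tool's z in degrees; "claw": the closure, from -1 (fully open) to 1 (shut). A call has 1 to 8 rows; each row shifts and turns the commanded pose from where the row before left it, along the tool's axes as they then stand; what a row does not reach is not made up. A row lasts 1/10 s, in which the tool goes at most 50 mm and 8.59 degrees, less where a joint would pass 70% of its speed; a pose out of reach is approached as far as the arm can. A call is refused whole if a number of a shift passes 5 or a number of a turn 8.59, either way. A call with a gripper value outside its range is refused whole. The fingers move at their own pace and stop on an object; "newtons" is the grip in N (left out, the last holds). Time passes only in rows, so rows that do not move let the fingers close. It gives the time, the measured TCP pose, the force, the opening and the grip force at its end, in the units of the state.
- arm.read_state(): the state, without advancing time (a new reading comes with each control period).
- arm.get_image(name): name is "scene" or "top" or "wrist"; returns a dict with "frame" (384x512x3 uint8, red, green, blue), "fx", "fy", "cx", "cy" (pixels), "xyz" and "rotation" of the camera in the world. Camera axes: x right, y up, looking along -z (the intrinsics and any distortion apply to the point x, -y, -z); pixel columns grow to the right and rows downward; lengths in m; the calibration is good to about 2 mm. A picture is of the moment at which its call begins. There is no depth.
- arm.hand_in(): hands the job in; it is judged then, once.
Trained networks look in a picture, given as the dict that the camera call returned (one of the last four; its "shot" number tells which), for a name from the list of things; names that differ only in an ending like _2 or _b are one class to them, and where a whole thing is asked for, a point or a joint stands for the part that bears it (a point fixed in the world has none). Each returns a list of dicts, best first, with "score" (0 to 1); they miss things now and then, are a little off and sometimes report something else, mostly with a low value. They report only what shows in the picture. A call takes as long as a camera call.
- arm.masks_of(picture, query): "region" (384x512 bool, what is visible of it) and "location" ([row, column] in pixels, amid what is visible of it).
The state is a dict: "clock": time; "joint_pos": joint angles; "dq": joint speeds; "tau": joint torques, N m; "ee_pos": TCP position; "orientation": TCP orientation; "force": force on the tool from outside, world axes, zero at the start; "ft_torque": the same for the moment, N m; "finger_gap": finger opening in m; "grasp_force": force on a finger pad.
Only numpy, scipy, OpenCV 4.12 (cv2) and the standard library are available. Lean on these libraries where they do the work, as an engineer would, in place of code of your own. Each camera call takes 0.05 s, during which the arm holds its last target. There are 200 camera calls.

TASK

The two slices in the toaster are frozen. With the fingertips, gently push the toaster's lever all the way down so that the slices go in, then press the defrost key - the right-hand one of the three keys as you face the lever, marked with a raised snowflake - fully in and let it spring back. Leave the cancel and reheat keys and the bread alone, do not shove or lift the toaster, and do not disturb the things around it.

Things in the scene. Friction and masses are not known exactly. Their poses are not given: they have to be found in the camera images.
- toaster: Two-slice toaster, steel sides, black end caps: 270 long (x), 175 wide (y), 180 high to its flat top deck; 1.6 kg, loose on rubber feet. Origin: centre of its underside, z up. Its -x end, roughly towards the robot, has the lever (face at x = -135) over a fixed browning dial standing 12 out, and the keys on top; behind the keys the bread slots run along x from -63 to +83.
- lever (a joint): The lever's travel in m: 0 = up, 0.038 = all the way down (stop). It starts at or near 0. Slides straight down; about 5 N of friction holds it (and the bread) at whatever height it is left; there is no spring.
- lever_top (a point): Centre of the flat upper face of the lever's grey tab (34 along x, 44 along y, 12 thick), at x = -159, y = 0 in the toaster's frame, 24 out from the front face; 178 above the table with the lever up, 140 with it down. Moves with the lever.
- defrost (a joint): Travel of the defrost key in m: 0 = out, 0.005 = fully in. A spring resists with 2 N at the start and 4 N fully in and brings it back.
- defrost_top (a point): Centre of the top of the defrost key (grey round cap, 21 across, standing 7 above the deck, 187 above the table; raised snowflake mark), at x = -100, y = -52 in the toaster's frame: the right-hand key as seen from the lever end. Moves with the key.
- cancel (a joint): Travel of the cancel key (the same cap and spring, cross mark, middle of the row, x = -100, y = 0 in the toaster's frame): 0 = out, 0.005 = fully in. Must be left alone.
- reheat (a joint): Travel of the reheat key (the same cap and spring, mark of three bars, left-hand end of the row, x = -100, y = +52 in the toaster's frame): 0 = out, 0.005 = fully in. Must be left alone.
- bread: The two slices of bread in the slots, carried by the lever: 112 long, 15 thick, standing about 20 above the deck with the lever up, sunk below it with the lever down. Origin on the toaster's centre line. Not to be touched.
- jam_jar: Jam jar, 64 across, 90 high, standing by the toaster's right side. Origin: centre of its underside. Bystander.
- salt_shaker: Salt shaker, 44 across, 90 high, on the left. Origin: centre of its underside. Bystander.
- tea_glass: Waisted tea glass, 62 across, 86 high, on the left. Origin: centre of its underside. Bystander.
- tea_spoon: Teaspoon, 132 long, lying on the left. Origin: centre of its underside. Bystander.
- lime_b: Lime, about 50 across, at the back left. Origin: underside as it lies. Bystander.
- prep_bowl: White bowl, 150 across, 67 high, on the left. Origin: centre of its underside. Bystander.
- tomato: Tomato, about 57 across and 62 high, on the left. Origin: underside as it lies. Bystander.

How it is judged:
On the way, in this order (a step that is already met when the one before it is completed fails the run):
1. the lever is pushed all the way down (value of joint lever above 0.034 m), for 0.2 s.
2. the defrost key is pressed in (value of joint defrost above 0.0035 m), for 0.1 s.
At the end, for the whole second after the job is handed in: The lever is within 4 mm of its lower stop, all three keys are out again (within 1.5 mm), and the toaster stands still and level within 20 mm of where it stood (value of joint lever above 0.034 m and value of joint each of defrost, cancel, reheat below 0.0015 m and distance of toaster from where it was at the start of the episode below 0.02 m and angle between toaster's own z axis and vertical below 0.03 rad and linear speed of toaster below 0.01 m/s); the robot touches nothing.
It fails at once if the cancel or the reheat key is pressed (over 1.5 mm) (value of joint any of cancel, reheat above 0.0015 m).
It fails at once if the bread is pushed or pinched (contact force between bread and the arm above 1 N).
It fails at once if the toaster is pressed hard (over 40 N) (contact force between toaster and the arm above 40 N).
It fails at once if the toaster is shoved (over 20 mm), lifted or tipped (distance of toaster from where it was at the start of the episode above 0.02 m or height (world z) of toaster above 0.012 m or angle between toaster's own z axis and vertical above 0.08 rad).
It fails at once if a thing standing around is disturbed (moved over 20 mm) (distance of any of jam_jar, salt_shaker, tomato, tea_glass, tea_spoon, lime_b, prep_bowl from where it was at the start of the episode above 0.02 m).
It also fails if it takes over 43 s, if anything falls off the work surface, if the arm or the gripper's body presses on something with over 40 N, if the wrist force passes 120 N, or if a joint passes its speed limit or range.

## Working session

There is one attempt and no reset: what is moved stays moved. The work goes in short steps, Python scripts to look and compute and a tool call to move; the robot and the scene stay as the last step left them, time stands still between calls to the robot, and variables do not carry over. Pictures are saved under pics/ and viewed, at most 10 in all, crops included, and the job is handed in when it is done.

Besides the shell and the picture viewer there is one more tool, called after "Request:" by a JSON object that holds its "api" and its "payload". carry_out: Moves the arm, as the interface text tells. Its arguments: {"type":"object","properties":{"xyz":{"type":"array"},"twist":{"type":"array"},"claw":{"type":"array"},"newtons":{"type":"number"}},"required":["xyz","twist","claw"]}

```bash
mkdir -p pics
cat > h.py <<'E'
import numpy as np, cv2, pickle
from cell import arm
def proj(im,P):
    P=np.atleast_2d(P); c=(P-np.array(im["xyz"]))@np.array(im["rotation"])
    return np.c_[im["cx"]+im["fx"]*c[:,0]/-c[:,2], im["cy"]+im["fy"]*-c[:,1]/-c[:,2]]
def ray(im,u,v,z):
    d=np.array(im["rotation"])@np.array([(u-im["cx"])/im["fx"],-(v-im["cy"])/im["fy"],-1])
    o=np.array(im["xyz"]); return o+d*(z-o[2])/d[2]
E
python3 - <<'E'
from h import *
s=arm.read_state(); print(s["ee_pos"],s["orientation"],s["clock"])
ims=[]
for n in("scene","top"):
    im=arm.get_image(n); ims.append(im["frame"])
    print(n,[k for k in im],np.round(im["xyz"],3),im["fx"])
    for q,z in(("toaster",.18),("lever_top",.178),("defrost_top",.187),("bread",.2),("jam_jar",.05)):
        for d in arm.masks_of(im,q)[:3]:
            r,c=d["location"]; print(q,round(d["score"],2),np.round([c,r]),d["region"].sum(),np.round(ray(im,c,r,z),3))
    cv2.imwrite(f"pics/{n}.png",im["frame"][...,::-1])
    pickle.dump(im,open(n+".pkl","wb"))
a=np.hstack(ims)[...,::-1]; cv2.imwrite("pics/a.png",cv2.resize(a,(800,300)))
E
```

```text
[ 0.1867731  -0.59594695  0.25093379] [-7.70231594e-04  9.88487178e-01  1.51302558e-01 -2.04743609e-04] 0.0
scene ['frame', 'fx', 'fy', 'cx', 'cy', 'xyz', 'rotation', 'shot'] [0.191 0.518 0.919] 394.0970043443436Traceback (most recent call last):
  File "<stdin>", line 9, in <module>
  File "h.py", line 7, in ray
    d=np.array(im["rotation"])@np.array([(u-im["cx"])/im["fx"],-(v-im["cy"])/im["fy"],-1])
      ~~~~~~~~~~~~~~~~~~~~~~~~^~~~~~~~~~~~~~~~~~~~~~~~~~~~~~~~~~~~~~~~~~~~~~~~~~~~~~~~~~~~
ValueError: matmul: Input operand 1 has a mismatch in its core dimension 0, with gufunc signature (n?,k),(k,m?)->(n?,m?) (size 3 is different from 4)
```

Rotation is a quaternion.

```bash
sed -i 's/np.array(im\["rotation"\])/R(im)/; 2a from scipy.spatial.transform import Rotation\ndef R(im):\n    w,x,y,z=im["rotation"]; return Rotation.from_quat([x,y,z,w]).as_matrix()' h.py
python3 - <<'E'
from h import *
for n in("scene","top"):
    im=arm.get_image(n)
    print(n,np.round(im["xyz"],3),im["fx"],im["rotation"])
    for q,z in(("toaster",.18),("lever_top",.178),("defrost_top",.187),("bread",.2),("jam_jar",.05)):
        for d in arm.masks_of(im,q)[:3]:
            r,c=d["location"]; print(q,round(d["score"],2),np.round([c,r]),d["region"].sum(),np.round(ray(im,c,r,z),3))
    cv2.imwrite(f"pics/{n}.png",im["frame"][...,::-1])
    pickle.dump(im,open(n+".pkl","wb"))
E
```

```text
scene [0.191 0.518 0.919] 394.0970043443436 [-0.32191257 -0.11260231  0.31730918  0.88487734]
toaster 0.9 [268. 158.] 7729 [ 0.628 -0.053  0.18 ]
lever_top 0.85 [263. 141.] 887 [ 0.68  -0.099  0.178]
lever_top 0.55 [284. 160.] 40 [ 0.593 -0.077  0.178]
defrost_top 0.38 [306. 142.] 44 [ 0.584 -0.16   0.187]
bread 0.69 [261. 137.] 685 [ 0.68  -0.088  0.2  ]
bread 0.66 [203. 362.] 197 [0.392 0.418 0.2  ]
top [0.491 0.027 1.287] 351.0719593635559 [-0.69734935 -0.03618473  0.03036226  0.71517318]
toaster 0.65 [305. 165.] 4821 [ 0.67  -0.123  0.18 ]
lever_top 0.69 [297. 162.] 711 [ 0.681 -0.097  0.178]
bread 0.58 [311. 163.] 533 [ 0.674 -0.139  0.2  ]
jam_jar 0.61 [342. 169.] 327 [ 0.676 -0.271  0.05 ]
jam_jar 0.36 [217. 197.] 145 [0.586 0.174 0.05 ]
```

View pics/top.png

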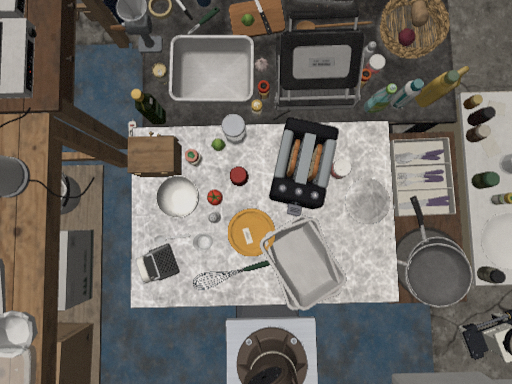

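View pics/scene.png

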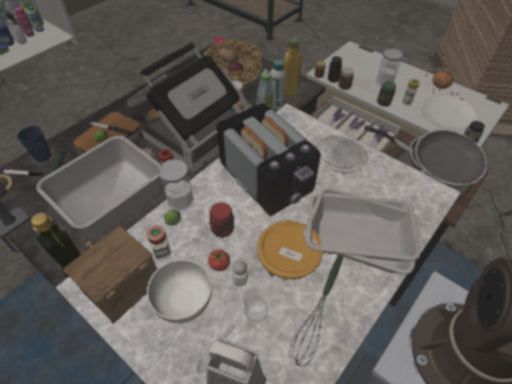

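The top view shows the toaster at about (304,163), turned clockwise, with its lever at (294,209) and keys near (282,188), (297,192) and (313,196). There is a jar to its right and a roasting tin in front. I'll zoom in.

Run:
```python
from h import *
t=pickle.load(open("top.pkl","rb"))["frame"]; s=pickle.load(open("scene.pkl","rb"))["frame"]
A=cv2.resize(t[110:225,260:360],None,fx=4,fy=5*.8,interpolation=3)
B=cv2.resize(s[100:215,215:325],None,fx=3.6,fy=4,interpolation=3)
cv2.imwrite("pics/c.png",np.hstack([A,B])[...,::-1]); print(A.shape,B.shape)
```

```text
(460, 400, 3) (460, 396, 3)
```

View pics/c.png

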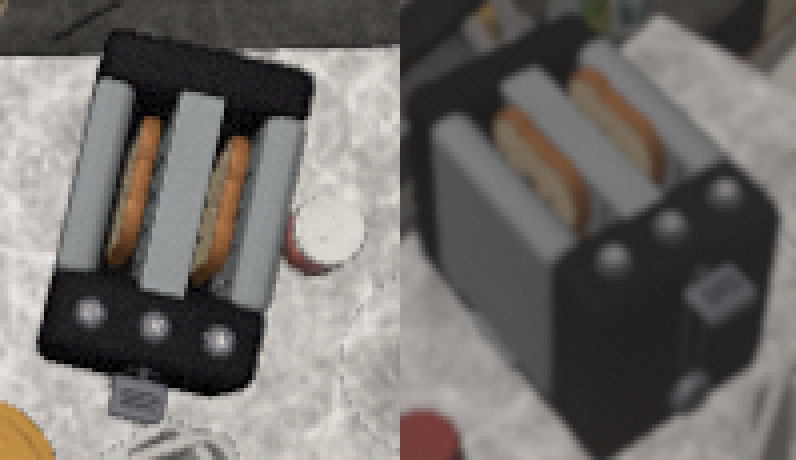

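In the crop, the top view has reheat at (91,313), cancel at (154,325), defrost at (219,341) and the lever tab at (137,397). The scene view matches: defrost at (726,190), lever tab at (722,291). Next I fit the pose.

Run:
```python
from h import *
from scipy.optimize import least_squares
t=pickle.load(open("top.pkl","rb")); s=pickle.load(open("scene.pkl","rb"))
L=np.array([[-.1,.052,.187],[-.1,0,.187],[-.1,-.052,.187],[-.159,0,.178]])
ut=np.array([[91,313],[154,325],[219,341],[137,397]])/4+[260,110]-.3
us=np.array([[614-400,260],[270,225],[326,190],[322,291]])/[3.6,4]+[215,100]-.3
def W(p):
    c,sn=np.cos(p[2]),np.sin(p[2]); return np.c_[p[0]+c*L[:,0]-sn*L[:,1],p[1]+sn*L[:,0]+c*L[:,1],L[:,2]]
for nm,f in(("top",lambda p:(proj(t,W(p))-ut).ravel()),("scene",lambda p:(proj(s,W(p))-us).ravel()),("both",lambda p:np.r_[(proj(t,W(p))-ut).ravel(),(proj(s,W(p))-us).ravel()])):
    r=least_squares(f,[.67,-.12,-.17]); print(nm,r.x.round(4),np.round(r.fun,1)); print(W(r.x).round(4).tolist())
st=arm.read_state();w,x,y,z=st["orientation"]; print(st["ee_pos"],Rotation.from_quat([x,y,z,w]).as_matrix().round(3),st["joint_pos"],st["finger_gap"])
```

```text
top [ 0.6844 -0.1223 -0.2499] [-0.3 -0.5  0.1  0.1  0.1 -0.2  0.1  0.6]
[[0.6004, -0.0471, 0.187], [0.5876, -0.0975, 0.187], [0.5747, -0.1479, 0.187], [0.5304, -0.0829, 0.178]]
scene [ 0.6818 -0.1159 -0.2436] [-0.1 -0.1  0.1  0.1 -0.2  0.6  0.2 -0.5]
[[0.5973, -0.0414, 0.187], [0.5847, -0.0918, 0.187], [0.5722, -0.1423, 0.187], [0.5275, -0.0776, 0.178]]
both [ 0.6834 -0.1194 -0.2464] [-1.1 -0.1 -0.7  0.5 -0.7  0.1 -0.6  1.   0.1 -1.2  0.4 -0.9  0.  -0.3
  0.3 -1.4]
[[0.5991, -0.0446, 0.187], [0.5864, -0.095, 0.187], [0.5737, -0.1454, 0.187], [0.5292, -0.0806, 0.178]]
[ 0.18692722 -0.59639152  0.25175406] [[ 0.954  0.299  0.   ]
 [ 0.299 -0.954 -0.   ]
 [-0.     0.    -1.   ]] [ 1.16441008  0.43446212  0.02500875  1.5732295  -0.01159658  1.13399485
 -0.07509602] 0.091722380020014
```

Request:
{"api": "carry_out", "payload": {"xyz": [[0,0,-3],[0,0,-3],[3,-2.44,0],[3,-2.44,0],[3,-2.44,0],[3,-2.44,0],[3,-2.44,0],[3,-2.44,0]], "twist": [0,0,0,0,0,0,0,0], "claw": [1,1,1,1,1,1,1,1], "newtons": 10}}

```text
clock: 1.5
ee_pos: [0.3156, -0.4015, 0.3119]
orientation: [0.0, 0.988, 0.151, 0.0]
force: [-0.0, 0.8, 0.1]
finger_gap: 0.0322
grasp_force: 0.0
```

Request:
{"api": "carry_out", "payload": {"xyz": [[3,-2.44,0],[3,-2.44,0],[3,-2.44,0],[3,-2.44,0],[3,-2.44,0],[3,-2.44,0],[3,-2.44,0],[3,-2.44,0]], "twist": [0,0,0,0,0,0,0,0], "claw": [1,1,1,1,1,1,1,1]}}

```text
clock: 2.3
ee_pos: [0.4862, -0.1435, 0.312]
orientation: [0.0, 0.989, 0.151, 0.0]
force: [0.8, -0.0, -0.5]
finger_gap: 0.0006
grasp_force: 0.0
```

Request:
{"api": "carry_out", "payload": {"xyz": [[3,-2.44,0],[2.8,-2.3,0],[0,0,0],[0,0,0],[0,0,0],[0,0,0],[0,0,0],[0,0,0]], "twist": [0,0,7.9,7.9,7.9,7.8,0,0], "claw": [1,1,1,1,1,1,1,1]}}

```text
clock: 3.1
ee_pos: [0.5267, -0.0822, 0.3118]
orientation: [0.0, 0.993, -0.121, 0.0]
force: [0.7, 0.2, -0.2]
finger_gap: 0.0005
grasp_force: 0.0
```

Run:
```python
from h import *
im=arm.get_image("wrist"); pickle.dump(im,open("w.pkl","wb")); print(im["xyz"],im["fx"])
for q,z in(("lever_top",.178),("defrost_top",.187),("cancel",.187),("reheat",.187)):
    for d in arm.masks_of(im,q)[:3]:
        r,c=d["location"]; print(q,round(d["score"],2),np.round([c,r]),d["region"].sum(),np.round(ray(im,c,r,z),4))
f=im["frame"].copy()
p=np.array([.6834,-.1194]);a=-.2464
for l,m,z in((-.1,.052,.187),(-.1,0,.187),(-.1,-.052,.187),(-.159,0,.178)):
    u=proj(im,[p[0]+np.cos(a)*l-np.sin(a)*m,p[1]+np.sin(a)*l+np.cos(a)*m,z])[0]; print(u.round())
    cv2.drawMarker(f,tuple(int(k) for k in u.round()),(255,0,0),0,12,1)
cv2.imwrite("pics/w.png",f[...,::-1])
```

```text
[ 0.60366918 -0.10205325  0.44430958] 274.58928581117806
lever_top 0.75 [229.  45.] 5574 [ 0.6586 -0.0948  0.178 ]
defrost_top 0.64 [306. 126.] 445 [ 0.5758 -0.1452  0.187 ]
defrost_top 0.49 [253. 126.] 426 [ 0.5879 -0.0983  0.187 ]
cancel 0.65 [251. 125.] 409 [ 0.5888 -0.0973  0.187 ]
reheat 0.91 [196. 125.] 431 [ 0.6005 -0.0482  0.187 ]
[193. 128.]
[249. 128.]
[306. 128.]
[249. 187.]
```

View pics/w.png

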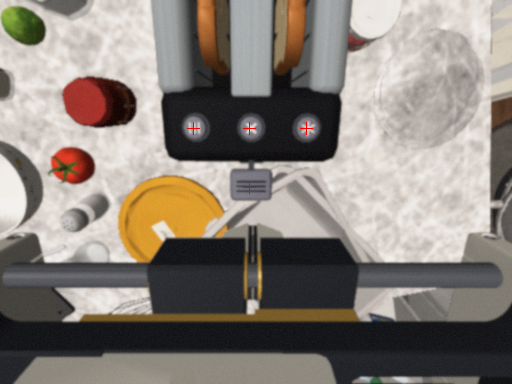

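The wrist view puts the three keys at (194,126), (251,126) and (306,126), and the lever tab at (251,184). All are within 3 px of the fit, and the tool is aligned. Descending.

Request:
{"api": "carry_out", "payload": {"xyz": [[0.2,0,2],[0,0,3],[0,0,3],[0,0,1.5],[0,0,0.6],[0,0,0.5],[0,0,0.5],[0,0,0]], "twist": [0,0,0,0,0,0,0,0], "claw": [1,1,1,1,1,1,1,1]}}

```text
clock: 4.15
ee_pos: [0.5288, -0.0828, 0.2008]
orientation: [0.0, 0.992, -0.123, 0.0]
force: [0.0, -1.0, 0.6]
finger_gap: 0.0008
grasp_force: 0.0
```

Request:
{"api": "carry_out", "payload": {"xyz": [[0,0,0.5],[0,0,0.5],[0,0,0.5],[0,0,0]], "twist": [0,0,0,0], "claw": [1,1,1,1]}}

```text
clock: 4.55
ee_pos: [0.5288, -0.0827, 0.1853]
orientation: [-0.0, 0.992, -0.123, 0.0]
force: [-0.7, -0.3, -0.3]
finger_gap: 0.0005
grasp_force: 0.0
```

Request:
{"api": "carry_out", "payload": {"xyz": [[0,0,0.4],[0,0,0.4]], "twist": [0,0], "claw": [1,1]}}

```text
clock: 4.75
ee_pos: [0.5288, -0.0827, 0.1776]
orientation: [0.0, 0.992, -0.123, 0.0]
force: [-0.1, 0.1, 3.9]
finger_gap: 0.0
grasp_force: 2.2
```

Run:
```python
from h import *
im=arm.get_image("scene"); w=arm.get_image("wrist")
B=cv2.resize(im["frame"][100:225,215:335],None,fx=3.3,fy=3.3,interpolation=3)
C=cv2.resize(w["frame"][50:280,130:370],(400,B.shape[0]))
cv2.imwrite("pics/d.png",np.hstack([B,C])[...,::-1])
```

```text
(no output)
```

View pics/d.png

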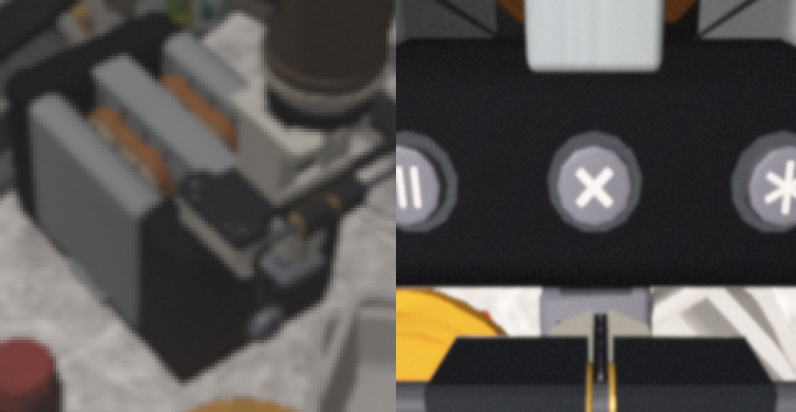

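The lever tab is following the fingertips down, the bread is sinking, and the gripper clears the keys.

Request:
{"api": "carry_out", "payload": {"xyz": [[0,0,0.4],[0,0,0.4],[0,0,0.2]], "twist": [0,0,0], "claw": [1,1,1]}}

```text
clock: 5.15
ee_pos: [0.5286, -0.0827, 0.1673]
orientation: [0.0, 0.992, -0.123, -0.0]
force: [-0.8, 0.2, 5.1]
finger_gap: 0.0004
grasp_force: 2.1
```

Request:
{"api": "carry_out", "payload": {"xyz": [[0,0,0.1],[0,0,0.1]], "twist": [0,0], "claw": [1,1]}}

```text
clock: 5.35
ee_pos: [0.5286, -0.0827, 0.1656]
orientation: [0.0, 0.992, -0.123, -0.0]
force: [-1.6, 0.2, 3.4]
finger_gap: 0.0006
grasp_force: 2.1
```

Request:
{"api": "carry_out", "payload": {"xyz": [[0,0,0.1],[0,0,0.1],[0,0,0]], "twist": [0,0,0], "claw": [1,1,1]}}

```text
clock: 5.65
ee_pos: [0.5286, -0.0827, 0.1649]
orientation: [0.0, 0.992, -0.123, 0.0]
force: [-5.7, 0.6, 17.0]
finger_gap: 0.0006
grasp_force: 8.8
```

The lever is at its stop (17 N). Hold, retreat, then move over the defrost key.

Request:
{"api": "carry_out", "payload": {"xyz": [[0,0,0],[0,0,-0.3],[0,0,-3],[0,0,-4],[3,2.5,0],[3,2.5,0],[0,0,0],[0,0,0]], "twist": [0,0,0,0,0,0,0,0], "claw": [1,1,1,1,1,1,1,1]}}

```text
clock: 6.45
ee_pos: [0.5745, -0.1466, 0.2358]
orientation: [-0.0, 0.992, -0.124, -0.001]
force: [-0.3, 1.0, -0.5]
finger_gap: 0.0002
grasp_force: 0.0
```

Run:
```python
from h import *
im=arm.get_image("scene"); w=arm.get_image("wrist"); print(arm.read_state()["ee_pos"])
for i,n in((im,"scene"),(w,"wrist")):
  for q in("defrost_top","cancel","reheat"):
    for d in arm.masks_of(i,q)[:2]:
        r,c=d["location"]; print(n,q,round(d["score"],2),np.round([c,r]),np.round(ray(i,c,r,.187),4))
B=cv2.resize(im["frame"][100:225,215:335],None,fx=3.3,fy=3.3,interpolation=3)
C=cv2.resize(w["frame"],(400,B.shape[0]))
cv2.imwrite("pics/e.png",np.hstack([B,C])[...,::-1])
```

```text
[ 0.57410179 -0.14488203  0.23617333]
scene defrost_top 0.42 [219. 262.] [0.5131 0.2523 0.187 ]
scene reheat 0.52 [275. 166.] [ 0.5917 -0.0387  0.187 ]
scene reheat 0.42 [266. 162.] [ 0.6187 -0.0346  0.187 ]
wrist defrost_top 0.76 [253. 213.] [ 0.5812 -0.1484  0.187 ]
wrist cancel 0.66 [182. 221.] [ 0.5873 -0.0976  0.187 ]
wrist reheat 0.75 [112. 217.] [ 0.6026 -0.0506  0.187 ]
```

View pics/e.png

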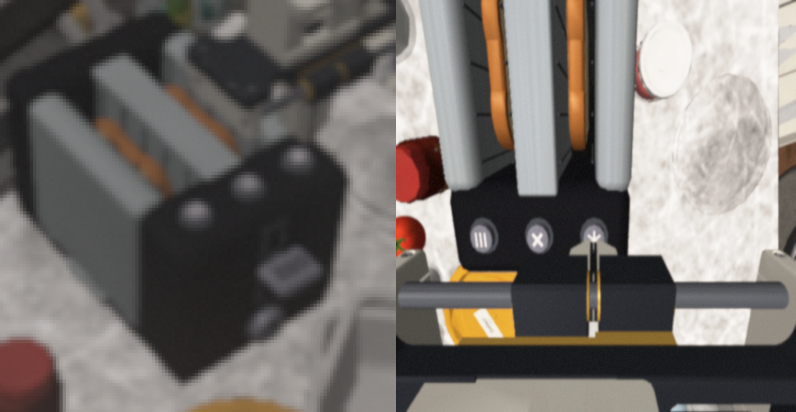

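The lever is down (tab near the dial at (290,268) in the left half), the slices are sunk, and the fingertips are over the snowflake key. Pressing.

Request:
{"api": "carry_out", "payload": {"xyz": [[0.2,0.2,1],[0,0,1],[0,0,0.3],[0,0,0.2],[0,0,0.2],[0,0,0]], "twist": [0,0,0,0,0,0], "claw": [1,1,1,1,1,1]}}

```text
clock: 7.45
ee_pos: [0.576, -0.1483, 0.2097]
orientation: [0.0, 0.992, -0.123, -0.0]
force: [-1.2, 0.4, 2.9]
finger_gap: 0.0006
grasp_force: 1.5
```

Request:
{"api": "carry_out", "payload": {"xyz": [[0,0,0.1],[0,0,0.1],[0,0,0.1],[0,0,0]], "twist": [0,0,0,0], "claw": [1,1,1,1]}}

```text
clock: 7.85
ee_pos: [0.5762, -0.1483, 0.2073]
orientation: [0.0, 0.992, -0.123, 0.0]
force: [-3.9, 0.3, 7.1]
finger_gap: 0.0007
grasp_force: 3.7
```

Request:
{"api": "carry_out", "payload": {"xyz": [[0,0,0.05],[0,0,0],[0,0,-0.5],[0,0,-1],[0,0,-4],[0,0,-4],[0,0,-4],[0,0,0]], "twist": [0,0,0,0,0,0,0,0], "claw": [1,1,1,1,1,1,1,1]}}

```text
clock: 8.65
ee_pos: [0.5787, -0.1483, 0.3477]
orientation: [0.0, 0.992, -0.123, 0.005]
force: [-1.4, -0.7, -0.4]
finger_gap: 0.0001
grasp_force: 0.0
```

Run:
```python
from h import *
im=arm.get_image("scene"); w=arm.get_image("wrist"); s=arm.read_state(); print(s["ee_pos"],s["force"])
for q in("defrost_top","cancel","reheat"):
    d=arm.masks_of(w,q)[0]; r,c=d["location"]; print(q,np.round(ray(w,c,r,.187),4))
B=cv2.resize(im["frame"][100:225,215:335],None,fx=3.3,fy=3.3,interpolation=3)
C=cv2.resize(w["frame"],(400,B.shape[0]))
cv2.imwrite("pics/f.png",np.hstack([B,C])[...,::-1])
```

```text
[ 0.57673221 -0.14813545  0.34247155] [ 0.02049281  0.28935644 -0.25742985]
defrost_top [ 0.5766 -0.146   0.187 ]
cancel [ 0.59   -0.0982  0.187 ]
reheat [ 0.6031 -0.0501  0.187 ]
```

View pics/f.png

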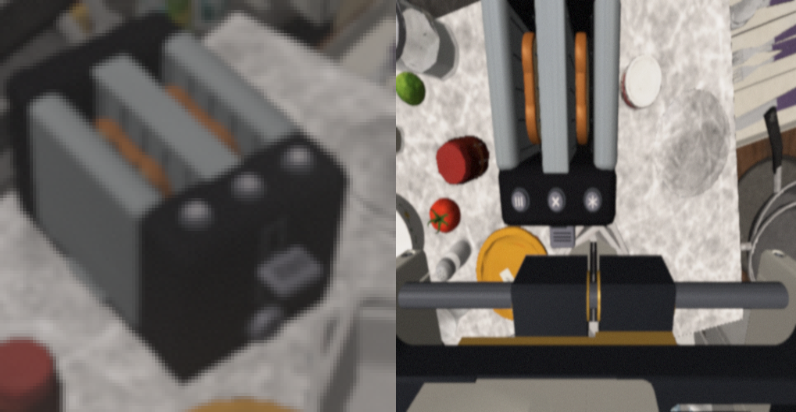

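The lever is down, all three keys are out, the toaster hasn't moved and the arm is clear. Handing in.

```bash
python3 -c "
from cell import arm
print(arm.hand_in())"
```

```text
the job is handed in; nothing more can be done
None
```

I pushed the lever down to its stop, pressed the defrost key fully in and let it spring back, then handed the job in; the last pictures showed the toaster unmoved and the arm clear, but hand-in returned no verdict.

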